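Set the filter wheel and lock it

ROBOT

A 6-joint arm with a two-finger parallel gripper is mounted at the origin on a cart in front of the work surface, level with it; the furniture and walls round the work are solid. World frame = base frame: x ahead of the robot, y to its left, z up, the work surface at z = 0. Lengths are in mm, angles in rad, forces in N, time in s.
With the tool pointing down it reaches from about 400 to 825 mm from the base axis. Payload 7 kg.
Tool frame: the origin (TCP) lies at the very end of the fingers, on their centre line; the grasp point (between the pads) lies 19 mm behind it; z points along the fingers, y is the line along which they close (so a half turn about z gives the same grasp; the last joint's range is limited). The gripper opens to 88 mm and grips with 3 to 60 N. Pads are 19 mm wide; open, the fingers measure 130 mm over their backs; the gripper's body (78 mm by 193 mm) begins 47 mm behind the grasp point.
Start: joints at [1.429, 0.359, 0.012, 0, -1.224, -0.288], TCP at [281.271, 613.581, 226.561] pointing down, gripper open.
Joint ranges: [-3.07, 3.07], [-1.43, 2.12], [-1.02, 1.25], [-3.03, 1.67], [-3.05, -0], [-3.03, 3.03]. Speed limits (rad/s): [2.39, 2.39, 3.01, 3.14, 3.14, 3.14].

INTERFACE

Orientations are given as a unit quaternion [x, y, z, w].
In Python, from plant import bot gives the robot as it stands. Calls block until the motion is done:
- bot.move_ptp(position, orientation): joint-space move of the TCP to a pose.
- bot.line_to(position, velocity=150, ori=None): straight line of the TCP; ori=None keeps the orientation; velocity is the mean speed in mm/s.
- bot.move_joints(angles): joint-space move.
- bot.move_gripper(opening, force=None): finger opening in mm; force is the grip in N (None keeps the last); returns when the fingers have stopped.
- bot.pause(seconds).
- bot.solve_ik(position, orientation): joint angles nearest the present ones, or None.
- bot.read_state(): the state.
- bot.camera(name): name is "scene" or "top"; returns the picture (400x640x3 uint8, red, green, blue); there is no depth.
- bot.get_calibration(name): a dict with "fx", "fy", "cx", "cy" (pixels), "view" (4x4, takes a point from world to camera coordinates). Camera axes: x right, y up, looking along -z (the intrinsics and any distortion apply to the point x, -y, -z); pixel columns grow to the right and rows downward; lengths in mm; the calibration is good to about 2 mm. A picture is of the moment at which its call begins. get_calibration takes no time and is no camera call.
A pose or a line that the arm cannot do raises bot.Unreachable and nothing moves.
- bot.close_job(): hands the job in; it is judged then, once.
The state is a dict: "t": time; "joint_pos": joint angles; "qvel": joint speeds; "tau": joint torques, N m; "tcp_pos": TCP position; "eef_rot": TCP orientation; "contact_force": force on the tool from outside, world axes, zero at the start; "moment": the same for the moment, N m; "width": finger opening in mm; "finger_force": force on a finger pad.
Only numpy, scipy, OpenCV 4.12 (cv2) and the standard library are available. Lean on these libraries where they do the work, as an engineer would, in place of code of your own. Each camera call takes 0.05 s, during which the arm holds its last target. There are 200 camera calls.

TASK

Turn the flat filter wheel, pressing on it only lightly with the fingertips, until the green filter is centred under the round window of the grey arm. Then push the red lock slide gently inward until it is fully home, so that it holds the wheel there, and leave the bottles and caps around the unit where they stand.

Things in the scene. Friction and masses are not known exactly. Their poses are not given: they have to be found in the camera images.
- unit: Grey filter-wheel unit, fixed to the bench. Origin: on the bench, under the wheel's axis. Its +x runs from the axis to the window arm (away from the robot), +z up; the red lock slide is on its -y side. Base plate 10 mm high, from -102 to +102 mm in x and -180 to +105 mm in y. The wheel lies flat and open from above, except under the window arm (top 54 mm above the bench).
- wheel_centre (a point): The wheel's axis, at the nominal height of its face, 36 mm above the bench. The wheel: flat disc, 176 mm diameter; eight round 24 mm filters in steel rings, 42 mm from the axis and 45 degrees apart (one green, the others orange, blue, grey, red); round them a bare black rubber band, 59 to 88 mm from the axis. It turns either way without end and stays where it is left.
- wheel: The turning wheel. Origin on the bench under its axis; +x points to the green filter. Its face is shimmed up to 7 mm lower or higher than nominal and is not measured: find it by touch. The face gives about 12 N per mm without tilting. Drag closed fingertips round on the band to turn it: friction 0.2 N m; about 10 N carries it, below 6 N may slip, more than 20 N harms it.
- green_filter (a point): Centre of the green filter, 42 mm from the wheel's axis; it turns with the wheel. Its height is given as the nominal one, not the true one.
- window (a point): Centre of the round window, a 29 mm hole through the grey arm, 42 mm from the wheel's axis in the unit's +x; given at the nominal height of the wheel's face. The arm reaches over the wheel from behind: y -28 to +28 mm, x 18 to 102 mm, 49 to 54 mm above the bench.
- lock_tab (a point): Top centre of the red lock slide's upright tab, 62 mm above the bench. Tab 34 mm wide (unit x), 10 mm thick (unit y), free from 28 to 62 mm above the bench. It is 149 mm from the wheel's axis on the unit's -y side when out, 125 mm when home. Push its outer face along the unit's +y, towards the axis.
- lock_travel (a joint): Lock travel in m: 0 out, 0.024 home at its stop. Friction 3 N; stays where left. Its round-nosed 9 mm tongue enters one of eight notches under the rim, one per filter: a filter within about 4 degrees of the window is drawn in true with a push of a few N more; farther off, the tongue stops on the rim at about 0.011 to 0.016. Never force it (25 N): correct the wheel.
- brown_phial: Bystander: brown phial with black cap, 44 mm diameter, 91 mm high, left of the unit. Origin at the centre of its foot.
- white_jar: Bystander: white plastic jar, 40 mm diameter, 57 mm high, behind the unit at the right. Origin at the centre of its foot.
- blue_cap: Bystander: blue cap, 28 mm diameter, 17 mm high, in front of the unit. Origin at the centre of its foot.
- lock_slide: The red lock slide with its tab and steel tongue, moving along the unit's y in a rail at the right of the wheel. Origin: on the bench, 140 mm from the wheel's axis when out, 116 mm when home.

How it is judged:
By the outcome, as a careful person would: the job done as asked, in the order asked, and still so for the second after the job is handed in, with the robot touching nothing.
It also fails if it takes over 61 s, if anything falls off the work surface, if the arm or the gripper's body presses on something with over 40 N, if the wrist force passes 120 N, or if a joint passes its speed limit or range.

## Working session

There is one attempt and no reset: what is moved stays moved. The work goes in short steps, each a Python script; the robot and the scene stay as the last script left them, time stands still between calls to the robot, and variables do not carry over. Pictures are saved under pics/ and viewed, at most 10 in all, crops included, and the job is handed in when it is done.

```bash
ls; mkdir -p pics
python3 - <<'E'
from plant import bot
import cv2
for n in("top","scene"):
    cv2.imwrite(f"pics/{n}0.png",bot.camera(n)[:,:,::-1]); print(n,bot.get_calibration(n))
s=bot.read_state();print(s)
E
```

```text
pics
top {'fx': 468.28889719758996, 'fy': 468.28889719758996, 'cx': 330.55244356975055, 'cy': 206.5173942703548, 'view': array([[-1.19669145e-01, -9.92813686e-01, -5.29397730e-04,
         1.85335690e+02],
       [ 9.65049007e-01, -1.16447710e-01,  2.34777224e-01,
        -5.64918699e+02],
       [-2.33151688e-01,  2.75846949e-02,  9.72049060e-01,
        -7.80588901e+02],
       [ 0.00000000e+00,  0.00000000e+00,  0.00000000e+00,
         1.00000000e+00]])}
scene {'fx': 504.3758306721732, 'fy': 504.3758306721732, 'cx': 314.0114451362644, 'cy': 194.18508396819078, 'view': array([[ 5.44879736e-01, -8.38131887e-01, -2.53182290e-02,
        -1.73860793e+02],
       [ 4.34231933e-01,  2.56212015e-01,  8.63595989e-01,
        -3.40923639e+02],
       [-7.17320501e-01, -4.81549938e-01,  5.03548364e-01,
        -5.76509666e+02],
       [ 0.00000000e+00,  0.00000000e+00,  0.00000000e+00,
         1.00000000e+00]])}
{'t': 0.1, 'joint_pos': array([ 1.42909454e+00,  3.59312590e-01,  1.11230403e-02, -3.14496150e-04,
       -1.22410606e+00, -2.88085484e-01]), 'qvel': array([-1.10769467e-04, -4.47559917e-04,  1.61301887e-03,  9.00773829e-04,
       -1.03675071e-05, -4.37304470e-04]), 'tau': array([-1.36247138e-03, -5.84164488e+01,  2.93751079e+01,  7.01552555e+00,
        1.02153546e-02, -5.36985181e-05]), 'tcp_pos': array([281.10387854, 613.18010154, 225.70509364]), 'eef_rot': array([ 9.76987377e-01, -2.13295758e-01, -9.26374575e-05,  7.58448109e-04]), 'contact_force': array([-0.13590767, -0.19729396, -0.18507536]), 'moment': array([ 0.0096939 , -0.03228541,  0.01042618]), 'finger_force': 0.0, 'width': 87.5346552623848}
```

View pics/top0.png

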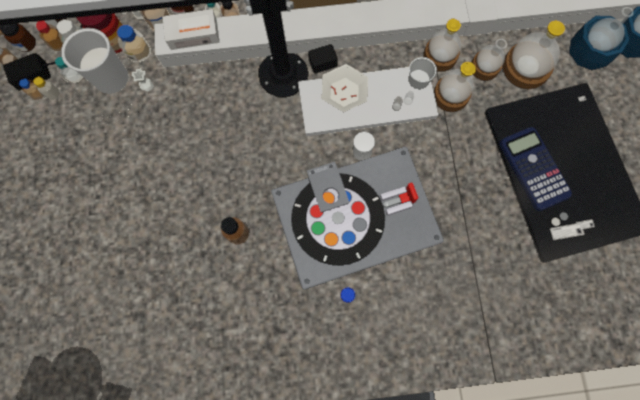

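View pics/scene0.png

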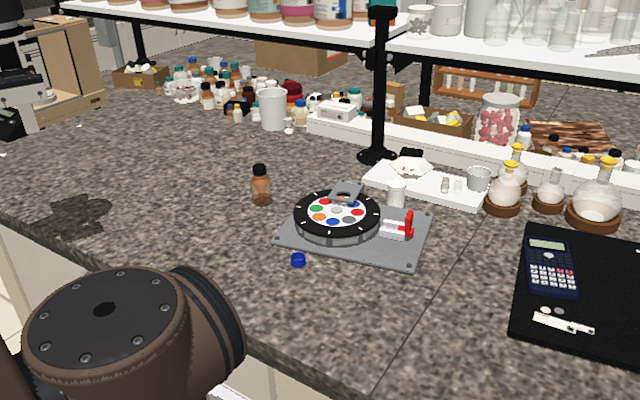

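The top view shows the wheel centred near (338,218), green filter near (318,228), window around (331,197), and the lock tab near (412,193). I'll enlarge it.

Run:
```python
import cv2
a=cv2.imread("pics/top0.png")[143:291,262:450]
cv2.imwrite("pics/crop1.png",cv2.resize(a,None,fx=4,fy=4,interpolation=cv2.INTER_CUBIC))
```

```text
(no output)
```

View pics/crop1.png

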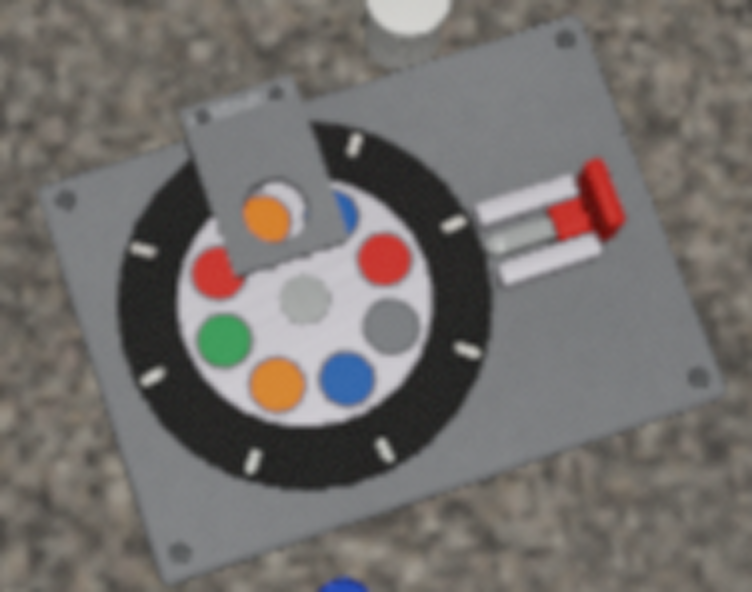

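The crop shows plate corners at about (42,188), (580,17), (723,393), (168,583), hub (304,300), green (224,340), and the tab's red top around (600,200).

```bash
cat > h.py <<'E'
import numpy as np
from scipy.optimize import least_squares
from plant import bot
def proj(n,P):
    c=bot.get_calibration(n);P=np.atleast_2d(P);q=P@c["view"][:3,:3].T+c["view"][:3,3]
    return np.c_[c["cx"]+c["fx"]*q[:,0]/-q[:,2],c["cy"]+c["fy"]*-q[:,1]/-q[:,2]]
def back(n,px,z):
    c=bot.get_calibration(n);R=c["view"][:3,:3];t=c["view"][:3,3]
    px=np.atleast_2d(px);d=np.c_[(px[:,0]-c["cx"])/c["fx"],-(px[:,1]-c["cy"])/c["fy"],-np.ones(len(px))]@R
    o=-R.T@t;return o+d*((z-o[2])/d[:,2])[:,None]
def rot(a): return np.array([[np.cos(a),-np.sin(a)],[np.sin(a),np.cos(a)]])
E
python3 - <<'E'
from h import *
f=lambda p:np.array(p)/4+[262-.375,143-.375]
cor=f([(42,188),(580,17),(723,393),(168,583)]);L=np.array([(102,105),(102,-180),(-102,-180),(-102,105)])
W=back("top",cor,10)[:,:2]
r=lambda p:(L@rot(p[2]).T+p[:2]-W).ravel()
s=least_squares(r,[550,0,0]);print("unit",s.x,np.degrees(s.x[2]),s.fun.round(1))
fil=f([(217,272),(224,340),(277,384),(347,378),(390,326),(384,258)])
for z in(29,36,43):
    F=back("top",fil,z)[:,:2]
    k=np.arange(6)-1
    g=lambda p:(p[:2]+42*np.c_[np.cos(p[2]+k*np.pi/4),np.sin(p[2]+k*np.pi/4)]-F).ravel()
    q=least_squares(g,[*s.x[:2],s.x[2]+1.8]);print(z,q.x,np.degrees(q.x[2]-s.x[2]),np.abs(q.fun).max(),"hub",back("top",f((304,300)),z))
T=s.x[:2]+rot(s.x[2])@[0,-149]
print("tab",T,(proj("top",[[*T,62]])-[262-.375,143-.375])*4)
print("phial",back("top",[[234,238]],0),"jar",back("top",[[364,142]],57),"cap",back("top",[[348,295]],17))
print("cam top centre",-bot.get_calibration("top")["view"][:3,:3].T@bot.get_calibration("top")["view"][:3,3])
E
```

```text
unit [5.66585021e+02 1.03710945e+02 2.01958647e-01] 11.571378095696854 [ 1.3  3.   2.3 -1.4 -1.8 -4.7 -1.8  3. ]
29 [569.64117557 104.57314753   1.93138906] 99.08906364169405 0.9449517113231707 hub [[569.26346746 104.62450681  29.        ]]
36 [568.25045874 104.85529272   1.93138906] 99.08906344095905 0.6300792680732172 hub [[567.77089592 104.90960497  36.        ]]
43 [566.85974192 105.13743795   1.93138906] 99.08906343346553 0.4091494851165862 hub [[566.27832439 105.19470314  43.        ]]
tab [596.47271549 -42.26071527] [[615.01176032 189.86854836]]
phial [[559.50654953 306.67891163   0.        ]] jar [[702.87569645  38.04023468  57.        ]] cap [[425.23389477 103.12489264  17.        ]]
cam top centre [385.35757312 139.75262761 891.49886758]
```

Unit at about (567.5,104.5), yaw 11.6°, and green is +99° from the window. I'll touch down on the near band and drag it round by −99°, with the tool turning along with the wheel.

```bash
cat >> h.py <<'E'
C=np.array([567.5,104.5]);U=np.radians(11.6)
def pose(th,r=73.5):
    "unit angle th (deg) -> xy on band, tool x radial"
    w=U+np.radians(th);xy=C+r*np.array([np.cos(w),np.sin(w)])
    a=(w+np.pi/2)%np.pi-np.pi/2
    return xy,np.array([np.cos(a/2),np.sin(a/2),0,0])
def fz(): return float(bot.read_state()["contact_force"][2])
def touch(xy,z,ori,f=10,zmin=26):
    while fz()-f0<f:
        step=.6 if fz()-f0<2 else .2
        z-=step
        if z<zmin: raise RuntimeError("no face")
        bot.line_to([*xy,z],10,ori); bot.pause(.05)
    return z
f0=0
def drag(th,dth,z,n=None,target=10):
    n=n or int(np.ceil(abs(dth)/8)); log=[]
    for i in range(1,n+1):
        xy,o=pose(th+dth*i/n); bot.line_to([*xy,z],45,o)
        F=fz()-f0; log.append(round(F,1)); z+=np.clip((F-target)/25,-.3,.3)
    return z,log
E
cat > s1.py <<'E'
import h; from h import *
bot.move_gripper(0,20)
for th in range(200,90,-20):
    p,o=pose(th); print(th,None if (j:=bot.solve_ik([*p,40],o)) is None else np.round(j,2))
p,o=pose(200); bot.move_ptp([*p,110],o); bot.line_to([*p,47],120,o); bot.pause(.2)
h.f0=fz(); print("f0",h.f0)
z=touch(p,47,o); s=bot.read_state(); print("z",z,s["tcp_pos"],fz(),s["t"],s["width"])
E
python3 s1.py
```

```text
200 [ 0.52  0.3  -0.58  0.   -0.69  1.61]
180 [ 0.57  0.29 -0.59  0.   -0.69  1.2 ]
160 [ 0.62  0.29 -0.58  0.   -0.69  0.81]
140 [ 0.65  0.31 -0.55  0.   -0.7   0.43]
120 [ 0.66  0.34 -0.51  0.   -0.72  0.07]
100 [ 0.65  0.37 -0.45  0.   -0.74 -0.28]
f0 -0.2786756591229531
z 37.399999999999956 [504.56046185  65.61883354  37.72621259] 10.072506468722052 11.1583 0.0681618431777943
```

Run:
```python
import h,cv2; from h import *
h.f0=-.28
z,log=drag(200,-98,37.4); print(z,log,bot.read_state()["tcp_pos"])
xy,o=pose(102); bot.line_to([*xy,z+20],100,o)
xy2,_=pose(130,150); bot.line_to([*xy2,150],200,o)
a=bot.camera("top"); a=a[:,:,::-1]; cv2.imwrite("pics/top1.png",a)
cv2.imwrite("pics/crop2.png",cv2.resize(a[143:291,262:450],None,fx=4,fy=4,interpolation=cv2.INTER_CUBIC)); print(bot.read_state()["t"])
```

```text
37.470767383267884 [11.3, 11.3, 10.5, 11.8, 10.8, 10.9, 12.3, 10.3, 9.0, 8.3, 8.4, 8.9, 7.9] [538.87674679 172.66713007  38.12634429]
17.125
```

View pics/crop2.png

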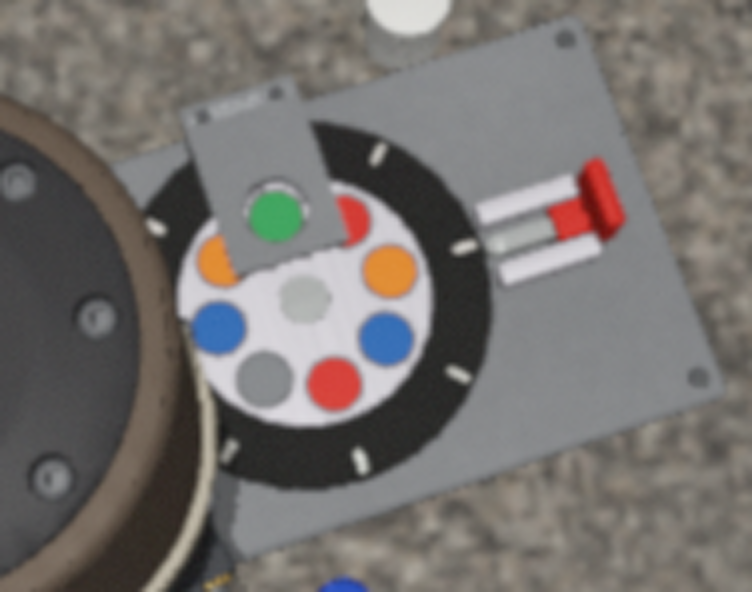

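Green now sits at crop (275,216) in the window, centred side to side. I'll compute the remaining angle.

Run:
```python
from h import *
f=lambda p:np.array(p)/4+[262-.375,143-.375]
z=38.5
F=back("top",f([(275,216),(218,327),(265,379),(334,383),(386,338),(390,270)]),z)[:,:2];k=np.array([0,2,3,4,5,6])
g=lambda p:(p[:2]+42*np.c_[np.cos(p[2]+k*np.pi/4),np.sin(p[2]+k*np.pi/4)]-F).ravel()
q=least_squares(g,[567,104,.2]);print(q.x,np.degrees(q.x[2]),q.fun.round(1))
# unit yaw: arm outer corners/hole, screws, hole centre
A=lambda p,z:back("top",f([p]),z)[0,:2]
d=lambda a,b:np.degrees(np.arctan2(*(b-a)[::-1]))
print("screws",d(A((180,553),10),A((66,200),10)),d(A((698,377),10),A((565,38),10)),d(A((565,38),10),A((66,200),10))-90,d(A((698,377),10),A((180,553),10))-90)
print("hole",A((275,209),54)-q.x[:2],d(q.x[:2],A((275,209),54)))
print("arm edges",d(A((237,276),54),A((184,110),54)),d(A((347,240),54),A((293,78),54)))
print("tab",A((601,197),62),d(A((601,197),62),q.x[:2])-90,"tongue",d(A((545,228),20),q.x[:2])-90)
```

```text
[5.67842199e+02 1.04751199e+02 2.08943824e-01] 11.971599248259807 [-0.1 -0.1 -0.2 -0.4  0.2  0.2  0.  -0.1  0.1  0.  -0.1  0.3]
screws 11.800141494704 11.614659475929713 11.86547969911804 11.799246332603488
hole [40.44374289  8.90807771] 12.421544382471026
arm edges 10.66424889259297 10.580709936282807
tab [593.88874823 -35.32660861] 10.533475534033272 tongue 11.597383270673589
```

Green is within 0.3° of the window direction (11.97° against 11.8°). Next I'll push the lock gently, watching the force.

```bash
cat > s2.py <<'E'
from h import *
U=np.radians(11.8);C=np.array([567.6,104.5]);ey=np.array([-np.sin(U),np.cos(U)])
a=U-np.pi/2;o=np.array([np.cos(a/2),np.sin(a/2),0,0])
P=lambda y,z:[*(C+ey*y),z]
bot.move_ptp(P(-190,150),o); bot.line_to(P(-190,42),120); bot.pause(.2)
F=lambda:-float(bot.read_state()["contact_force"][:2]@ey)
b=F();y=-190;log=[]
Y=lambda:float((bot.read_state()["tcp_pos"][:2]-C)@ey)
y=-172; bot.line_to(P(y,42),60)
while y<-130:
    y+=.8 if y<-142 else .4
    bot.line_to(P(y,42),15); f=F()-b; log.append((round(y,1),round(Y(),1),round(f,1)))
    if f>11: break
print(log,bot.read_state()["t"])
E
python3 s2.py
```

```text
[(-171.2, -171.3, -0.4), (-170.4, -170.5, -1.0), (-169.6, -169.6, -0.5), (-168.8, -168.8, 0.5), (-168.0, -168.0, -0.2), (-167.2, -167.2, -0.7), (-166.4, -166.4, -0.0), (-165.6, -165.6, -0.6), (-164.8, -164.8, 0.0), (-164.0, -164.0, -0.8), (-163.2, -163.1, -0.1), (-162.4, -162.3, -0.2), (-161.6, -161.5, -0.6), (-160.8, -160.8, -0.0), (-160.0, -160.2, 1.6), (-159.2, -159.3, 2.2), (-158.4, -158.4, 2.1), (-157.6, -157.5, 2.8), (-156.8, -156.7, 2.3), (-156.0, -155.9, 1.7), (-155.2, -155.1, 1.4), (-154.4, -154.3, 2.2), (-153.6, -153.5, 1.8), (-152.8, -152.7, 2.2), (-152.0, -152.0, 2.7), (-151.2, -151.1, 2.0), (-150.4, -150.4, 2.5), (-149.6, -149.6, 2.3), (-148.8, -148.7, 1.8), (-148.0, -147.9, 2.3), (-147.2, -147.1, 2.1), (-146.4, -146.3, 2.7), (-145.6, -145.5, 1.6), (-144.8, -144.7, 1.4), (-144.0, -143.9, 1.8), (-143.2, -143.1, 3.1), (-142.4, -142.3, 2.6), (-141.6, -141.5, 2.2), (-141.2, -141.2, 1.4), (-140.8, -140.8, 0.9), (-140.4, -140.4, 2.0), (-140.0, -140.0, 1.8), (-139.6, -139.6, 2.4), (-139.2, -139.5, 4.4), (-138.8, -139.4, 6.5), (-138.4, -139.3, 8.2), (-138.0, -139.2, 10.0), (-137.6, -139.1, 11.2)] 32.0417
```

Run:
```python
from h import *
import cv2
U=np.radians(11.8);C=np.array([567.6,104.5]);ey=np.array([-np.sin(U),np.cos(U)])
P=lambda y,z:[*(C+ey*y),z]
bot.line_to(P(-160,42),80); bot.line_to(P(-190,150),150); bot.line_to([450,-150,200],200)
im=bot.camera("top")[:,:,::-1]
A=cv2.imread("pics/top0.png")
cr=lambda a,:cv2.resize(a[143:291,262:450],None,fx=4,fy=4,interpolation=cv2.INTER_CUBIC)
o=np.hstack([cr(A)[100:400,380:],cr(im)[100:400]])[:, :]
cv2.imwrite("pics/crop3.png",cr(im)); s=bot.camera("scene")[:,:,::-1];cv2.imwrite("pics/scene1.png",s)
cv2.imwrite("pics/tab.png",np.hstack([cv2.resize(x[190:280,360:450],None,fx=4.4,fy=4.4,interpolation=cv2.INTER_CUBIC) for x in(cv2.imread("pics/scene0.png"),s)]))
for n in (0.,.024):
    for c,off in (("top",[262-.375,143-.375]),("scene",[360-.4,190-.4])):
        T=[[*(C+ey*(-149+n*1000)),62]];k=4 if c=="top" else 4.4
        print(n,c,(proj(c,T)-off)*k)
print(bot.read_state()["t"])
```

```text
0.0 top [[612.49439313 186.77176246]]
0.0 scene [[229.83580687 109.17455396]]
0.024 top [[563.62332296 202.91985961]]
0.024 scene [[174.76683868  99.48618774]]
34.5167
```

View pics/crop3.png

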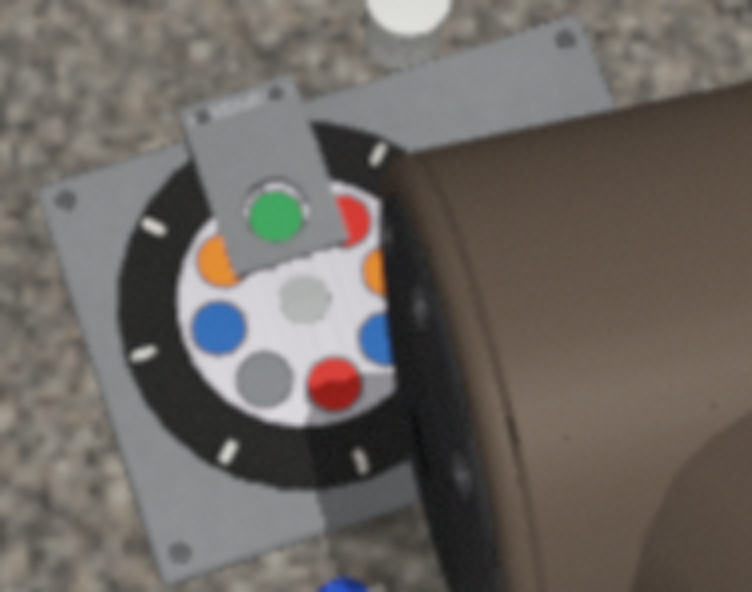

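View pics/tab.png

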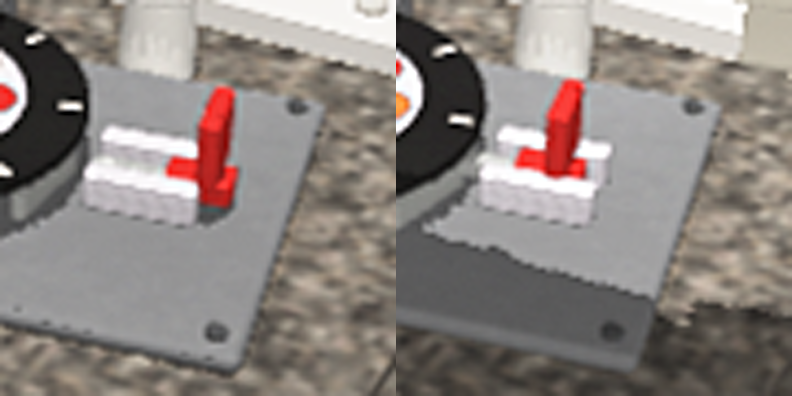

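The wheel has not shifted. By the scene view the tab is now about where the home position is predicted, having moved about 21 mm. A second gentle push will show whether it is at the hard stop.

Run:
```python
from h import *
import cv2
U=np.radians(11.8);C=np.array([567.6,104.5]);ey=np.array([-np.sin(U),np.cos(U)])
a=U-np.pi/2;o=np.array([np.cos(a/2),np.sin(a/2),0,0])
P=lambda y,z:[*(C+ey*y),z]
bot.move_ptp(P(-185,100),o);bot.line_to(P(-165,42),120);bot.line_to(P(-145,42),60);bot.pause(.2)
F=lambda:-float(bot.read_state()["contact_force"][:2]@ey)
Y=lambda:float((bot.read_state()["tcp_pos"][:2]-C)@ey)
b=F();y=-142;log=[]
while y<-133:
    y+=.4;bot.line_to(P(y,42),15);bot.pause(.05);f=F()-b;log.append((round(y,1),round(Y(),2),round(f,1)))
    if f>14.5:break
print(log)
bot.line_to(P(-160,42),80); bot.line_to(P(-190,150),150)
bot.move_joints([-1.0,*bot.read_state()["joint_pos"][1:]])
im=bot.camera("top")[:,:,::-1]
cv2.imwrite("pics/crop4.png",cv2.resize(im[143:291,262:450],None,fx=4,fy=4,interpolation=cv2.INTER_CUBIC))
print(bot.read_state()["t"],bot.read_state()["tcp_pos"])
```

```text
[(-141.6, -141.59, 0.0), (-141.2, -141.23, 0.2), (-140.8, -140.8, 0.1), (-140.4, -140.39, -0.4), (-140.0, -139.99, 0.1), (-139.6, -139.64, 0.5), (-139.2, -139.53, 3.1), (-138.8, -139.39, 6.4), (-138.4, -139.33, 8.6), (-138.0, -139.21, 9.8), (-137.6, -139.12, 11.5), (-137.2, -139.05, 14.4), (-136.8, -138.98, 16.0)]
44.5167 [ 153.1481478  -591.74828794  149.08518592]
```

View pics/crop4.png

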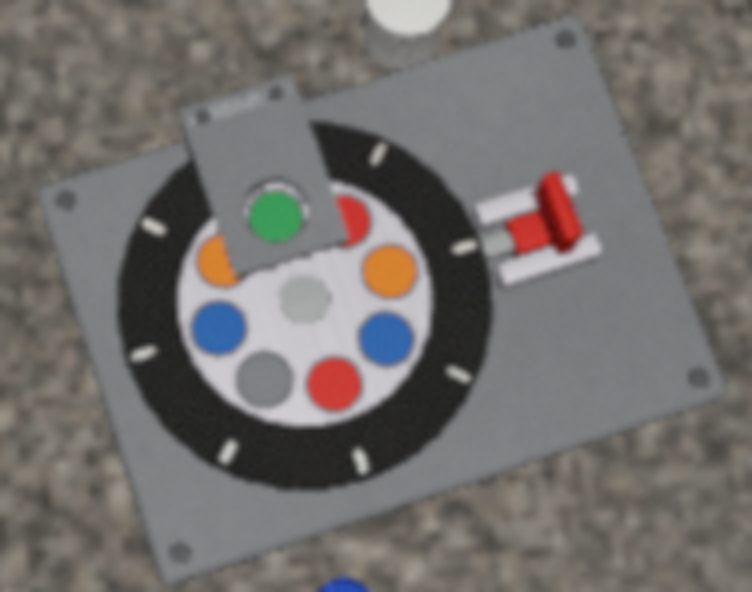

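Run:
```python
from h import *
import cv2
# compare with silhouettes of tab box, using convex hull of upper half only, at 8x subpixel
U=np.radians(11.8);R=rot(U);S=8;x0,y0=355,165
def sil(cam,C,t,lo):
    B=np.array([[*(C+R@[x,y-149+t]),z] for x in(-17,17) for y in(-5,5) for z in(lo,62)])
    h=cv2.convexHull(((proj(cam,B)+.5)*S).astype(np.float32)).astype(np.int32)
    return cv2.fillConvexPoly(np.zeros((400*S,640*S),np.uint8),h,1)
im1=cv2.imread("pics/top0.png");bl=bot.camera("top")[:,:,::-1]
s0=cv2.imread("pics/scene0.png");s1=bot.camera("scene")[:,:,::-1];cv2.imwrite("pics/scene2.png",s1)
for cam,ims,box in(("top",(im1,bl),(395,425,170,215)),("scene",(s0,s1),(388,420,200,245))):
  for im in ims:
    im=cv2.resize(np.ascontiguousarray(im),None,fx=S,fy=S,interpolation=cv2.INTER_CUBIC).astype(int)
    m=((im[...,2]-im[...,1])>80)&((im[...,2]-im[...,0])>80)
    k=np.zeros_like(m);k[box[2]*S:box[3]*S,box[0]*S:box[1]*S]=1;m&=k
    # remove slide body: score only pixels outside the silhouette of low body -> use best IoU over t and small C offset
    best=[]
    for t in np.arange(-2,27,1.):
        q=sil(cam,np.array([567.6,104.5]),t,28).astype(bool);best.append(((m&q).sum()/(m|q).sum(),t))
    print(cam,sorted(best)[-3:])
print(bot.read_state()["t"])
```

```text
top [(np.float64(0.477690443827197), np.float64(4.0)), (np.float64(0.48374829163943195), np.float64(6.0)), (np.float64(0.5024971418256213), np.float64(5.0))]
top [(np.float64(0.5363176277710457), np.float64(24.0)), (np.float64(0.5666933197644836), np.float64(25.0)), (np.float64(0.5970603518669735), np.float64(26.0))]
scene [(np.float64(0.6060586975689634), np.float64(7.0)), (np.float64(0.6178789420142421), np.float64(6.0)), (np.float64(0.6243065739973219), np.float64(5.0))]
scene [(np.float64(0.5651302605210421), np.float64(24.0)), (np.float64(0.6249913368909834), np.float64(25.0)), (np.float64(0.6600807308264287), np.float64(26.0))]
44.6167
```

Both cameras put the slide about 3–5 mm in at the start and at the end of its travel now. It came up against the same stop both times I pushed, so I'm handing the job in.

```bash
python3 -c "
from plant import bot
print(bot.close_job())"
```

```text
the job is handed in; nothing more can be done
None
```

The job is handed in: the green filter is centred under the window to within about 0.3°, and the lock slide is home against its stop (checked by two gentle pushes, 16 N at most). The bottles and caps were not touched, and about 45 s of the 61 s were used.

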